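Coat a cyanotype test strip

TASK

Take the brush whose hair is as wide as the bare strip of paper on the clipboard off the drying rack, dip its hair down to the bottom of the low sensitiser pot, and coat the strip with one light, unbroken stroke, square across the strip, from the clip end to the far end. Then lower the brush hair-down into the tall rinse jar, letting go only when it is down, and put the lid on the pot to keep the light out. Do not crush the hair, leave the other two brushes hanging, and do not disturb or knock over anything else.

Things in the scene. Friction and masses are not known exactly. Their poses are not given: they have to be found in the camera images.
- rack: Fixed plywood rack, 280 mm wide (y), 70 deep (x); slotted shelf 6 mm thick, top 117 up. Origin on the table under its middle, z up, open front at its -x. Slots 20 mm wide at y = -80, 0, +80 mm run from its front edge (x -30) to x -2 mm; in each a brush hangs hair-down by its shoulders at x -12 mm. To take one: lift 8 mm (over 20 mm the head meets the shelf), draw to rack -x by 45 mm or more.
- brush: The right brush: flat, 172 mm long, hair and ferrule 46 mm wide; loose, 60 g, in any slot, tip 25 mm above the table. Origin at the free hair's tip, z up the handle, y across the width, x through the thickness. Hair z 0-30 mm (9 thick), ferrule to 53 (11 thick), waist 14 wide at z 64-92, flat wooden grip 32 wide, 10 thick at z 92-172; its lower shoulders hang on the shelf. Front and back alike.
- brush_tip (a point): Centre of the tip edge of that brush's hair; it moves with the hair. Axes as the brush.
- brush_hair (a joint): How far that brush's hair is pushed back into the ferrule, m: 0 when free, at most 0.012; springy, about 0.25 N per mm. More than 9.5 mm counts as crushed.
- brush_narrow: Look-alike brush, hair 24 mm wide, same handle, in another slot. Same axes and origin.
- brush_wide: Look-alike brush, hair 74 mm wide, same handle, in the remaining slot (it would not go into the pot). Same axes and origin.
- pot: Low dark stoneware sensitiser pot, loose, about 0.3 kg: 76 mm across, 50 high, wall 4 (mouth 68 inside), floor 5 thick. The sensitiser (not modelled) is a shallow layer: hair must come within 10 mm of the inner floor. Origin at the centre of its underside, z up. Pot and jar stand one nearer to, one farther from the robot, either way round.
- lid: The pot's stoneware lid, loose, 90 g, on the table knob up: disc 86 mm across, 5 thick, on a locating plug 56 across, 4 deep, with an upright round knob 20 across, 25 high in the middle. Origin at the centre of the plug's underside, z up: disc top at 9 mm, knob from 9 to 34 mm. Seated on the pot, its origin is 46 mm above the pot's origin.
- jar: Tall grey rinse jar, loose, about 0.45 kg: 90 mm across, 110 mm high, wall 3 mm (mouth 84 mm inside), floor 5 mm thick. Origin at the centre of its underside, z up. The brush stands in it hair-down, and may lean on its rim.
- clipboard: Fixed hardboard clipboard, 240 mm long (x) by 125 wide (y); its white paper lies 5 mm above the table, masked with tan tape so that one strip 150 mm long and 50 wide stays bare along the middle. A steel clip, 23 mm high, is at the +x end (x 80 to 118 mm). Origin on the table under the middle; z up.
- strip_start (a point): On the paper, middle of the bare strip's end next to the clip (clipboard x = +60 mm). Axes as the clipboard.
- strip_end (a point): On the paper, middle of the bare strip's other end (clipboard x = -90 mm).
- tape_roll: Bystander: roll of tan masking tape lying flat, 68 mm across, 24 mm high. Origin under its centre.
- bottle_a: Bystander: brown bottle, 60 mm across, 125 mm high. Origin under its centre.
- bottle_b: Bystander: a second such bottle.
- measure: Bystander: clear measuring cup, 64 mm across, 55 mm high. Origin under its centre.
- bulldog_clip: Bystander: dark steel bulldog clip lying on the table, about 70 by 50 mm, 20 mm high. Origin under its jaws.
- bowl: Bystander: steel bowl, 120 mm across, 45 mm high. Origin under its centre.

How it is judged:
By the outcome, as a careful person would: the job done as asked, in the order asked, and still so for the second after the job is handed in, with the robot touching nothing.
It also fails if it takes over 72 s, if anything falls off the work surface, if the arm or the gripper's body presses on something with over 40 N, if the wrist force passes 120 N, or if a joint passes its speed limit or range.

ROBOT

A 7-joint arm with a two-finger parallel gripper is mounted at the origin on the work surface. World frame = base frame: x ahead of the robot, y to its left, z up, the work surface at z = 0. Lengths are in m, angles in rad, forces in N, time in s.
With the tool pointing down it reaches from about 0.35 to 0.9 m from the base axis. Payload 8.1 kg.
Tool frame: the origin (TCP) lies midway between the tips of the shut fingers; the grasp point (between the pads) lies 19 mm behind it; z points along the fingers, y is the line along which they close (so a half turn about z gives the same grasp; the last joint's range is limited). The gripper opens to 85 mm and grips with 20 to 120 N. Pads are 22 mm wide; open, the fingers measure 114 mm over their backs; the gripper's body (76 mm by 85 mm) begins 54 mm behind the grasp point. The pads swing forward as they close: fully open they stand 13 mm farther back than shut.
Start: joints at [-1.283, 0.434, 0.025, 1.573, -0.012, 1.134, -0.075], TCP at [0.238, 0.578, 0.231] pointing down, gripper open.
Joint ranges: [-2.62, 2.62], [-0.44, 2.09], [-1.27, 1.32], [0.08, 2.57], [-1.32, 4.46], [0.12, 2], [-2.74, 2.74]. Speed limits (rad/s): [2.22, 2.22, 3.01, 3.01, 3.14, 3.14, 3.14].

INTERFACE

Orientations are given as a unit quaternion [x, y, z, w].
In Python, from station import manip, optics, workorder gives the robot as it stands.
- The arm moves only by the tool move_arm, never from a script. Its argument "series" is a list of rows, each a list of 7 numbers: the shift along the tool's x, y, z each as a share of 0.25 m, from -1 to 1, then the turn, a rotation vector about the tool's x, y, z each as a share of 180 degrees, from -1 to 1, then the closure, from 0 (fully open) to 1 (shut). A call has 1 to 10 rows; each row shifts and turns the commanded pose from where the row before left it, along the tool's axes as they then stand; what a row does not reach is not made up. A row lasts 1/12 s, in which the tool goes at most 41.7 mm and 7.16 degrees, less where a joint would pass 70% of its speed; a pose out of reach is approached as far as the arm can. A call with a number of a shift or a turn outside -1 to 1 is refused whole. A call with a gripper value outside its range is refused whole. The fingers move at their own pace and stop on an object; "grip_force" is the grip in N (left out, the last holds). Time passes only in rows, so rows that do not move let the fingers close. It gives the time, the measured TCP pose, the force, the opening and the grip force at its end, in the units of the state.
- manip.get_state(): the state, without advancing time (a new reading comes with each control period).
- optics.snapshot(name): name is "side" or "top"; returns a dict with "color" (420x560x3 uint8, red, green, blue), "mtx" (3x3 intrinsics, pixels), "cam_to_world" (4x4, takes a point from camera to world coordinates). Camera axes: x right, y up, looking along -z (the intrinsics and any distortion apply to the point x, -y, -z); pixel columns grow to the right and rows downward; lengths in m; the calibration is good to about 2 mm. A picture is of the moment at which its call begins. There is no depth.
- workorder.close_job(): hands the job in; it is judged then, once.
Trained networks look in a picture, given as the dict that the camera call returned (one of the last four; its "shot" number tells which), for a name from the list of things; names that differ only in an ending like _2 or _b are one class to them, and where a whole thing is asked for, a point or a joint stands for the part that bears it (a point fixed in the world has none). Each returns a list of dicts, best first, with "conf" (0 to 1); they miss things now and then, are a little off and sometimes report something else, mostly with a low value. They report only what shows in the picture. A call takes as long as a camera call.
- optics.search_frame(picture, label): "position" ([column, row] in pixels, amid what is visible of it).
- optics.silhouettes(picture, label): "region" (420x560 bool, what is visible of it) and "position" ([column, row] in pixels, amid what is visible of it).
- optics.landmark_of(picture, label): "position" ([column, row] in pixels: a listed point, or the origin of a listed thing).
The state is a dict: "clock": time; "qpos": joint angles; "dq": joint speeds; "effort": joint torques, N m; "position": TCP position; "ee_rot": TCP orientation; "ft_force": force on the tool from outside, world axes, zero at the start; "wrist_torque": the same for the moment, N m; "grip_width": opening from 0.0 (shut) to 1.0 (fully open); "grip_force": force on a finger pad.
Only numpy, scipy, OpenCV 4.12 (cv2) and the standard library are available. Lean on these libraries where they do the work, as an engineer would, in place of code of your own. Each camera call takes 0.05 s, during which the arm holds its last target. There are 200 camera calls.

## Working session

There is one attempt and no reset: what is moved stays moved. The work goes in short steps, Python scripts to look and compute and a tool call to move; the robot and the scene stay as the last step left them, time stands still between calls to the robot, and variables do not carry over. Pictures are saved under pics/ and viewed, at most 10 in all, crops included, and the job is handed in when it is done.

Besides the shell and the picture viewer there is one more tool, called after "Emit:" as name(argument=value, ...), one argument or row to a line, values as JSON. move_arm: Moves the arm, as the interface text tells. Shift numbers are shares of 0.25 m and turn numbers shares of 180 degrees, none past 1 either way. Its arguments: {"type":"object","properties":{"series":{"type":"array","items":{"type":"array","items":{"type":"number","minimum":-1,"maximum":1}}},"grip_force":{"type":"number"}},"required":["series"]}

```bash
mkdir -p pics; ls; python3 - <<'E'
from station import manip, optics
import cv2, pickle
print(manip.get_state())
S={}
for n in("side","top"):
    s=optics.snapshot(n); S[n]=s
    cv2.imwrite(f"pics/{n}0.png",s["color"][:,:,::-1])
    print(n,s["mtx"],s["cam_to_world"],s.keys())
    for l in["rack","brush","brush_tip","brush_narrow","brush_wide","pot","lid","jar","clipboard","strip_start","strip_end","tape_roll","bottle_a","measure","bulldog_clip","bowl"]:
        print(l,[(round(d["conf"],2),[round(float(v),1) for v in d["position"]]) for d in optics.landmark_of(s,l)[:3]])
pickle.dump(S,open("s0.pkl","wb"))
E
```

```text
pics
{'clock': 0.0, 'qpos': array([-1.28260598,  0.43522019,  0.02497413,  1.57411138, -0.01161412,
        1.1339763 , -0.07513174]), 'dq': array([ 8.20940633e-04, -5.20940733e-04,  8.25582585e-04,  1.35665564e-03,
       -6.54280473e-05, -2.31846012e-03, -2.10086411e-03]), 'effort': array([ 1.69294090e-03, -6.70468497e+01,  1.02626022e+00, -3.16229260e+01,
        1.56524446e-02,  1.18088984e-02, -1.13737789e-05]), 'position': array([0.23793087, 0.57739243, 0.23052218]), 'ee_rot': array([ 1.94207475e-01,  9.80960162e-01, -7.80087596e-04, -8.79457086e-05]), 'ft_force': array([-0.31002828, -0.14627564, -0.18554911]), 'wrist_torque': array([ 0.01833661, -0.01932543,  0.00414623]), 'grip_force': 0.0, 'grip_width': 1.001407742881177}
side [[380.50888435   0.         274.91614181]
 [  0.         380.50888435 207.52959939]
 [  0.           0.           1.        ]] [[ 0.7614906   0.48447371 -0.43060108  0.02277285]
 [-0.64791998  0.55027669 -0.52668327 -0.66746446]
 [-0.01821446  0.6800594   0.73293073  0.95630688]
 [ 0.          0.          0.          1.        ]] dict_keys(['color', 'm
[... 1145 characters left out ...]
.10731361  0.99415866  1.39656177]
 [ 0.          0.          0.          1.        ]] dict_keys(['color', 'mtx', 'cam_to_world', 'shot'])
rack [(0.7, [355.3, 202.8]), (0.24, [269.4, 180.5])]
brush [(0.42, [331.0, 191.9])]
brush_tip []
brush_narrow [(0.71, [358.1, 200.9])]
brush_wide [(0.68, [183.8, 223.9]), (0.66, [384.5, 213.6])]
pot [(0.85, [258.1, 234.9])]
lid [(0.64, [336.0, 251.4]), (0.16, [124.5, 273.1])]
jar [(0.55, [273.5, 177.6])]
clipboard []
strip_start [(0.77, [183.0, 206.2])]
strip_end [(0.77, [187.8, 254.9])]
tape_roll [(0.6, [221.9, 167.2])]
bottle_a [(0.61, [302.7, 151.3]), (0.57, [334.3, 155.0])]
measure []
bulldog_clip [(0.57, [123.2, 271.3])]
bowl [(0.67, [430.6, 269.3])]
```

View pics/side0.png

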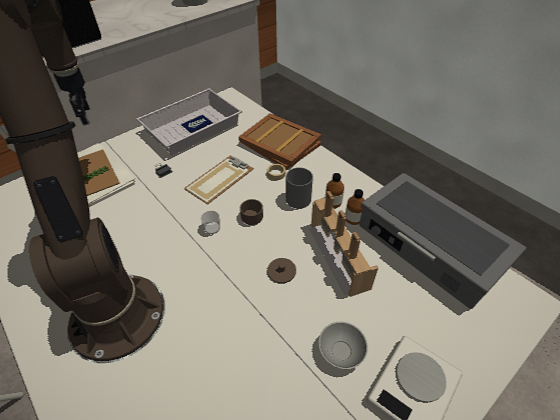

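View pics/top0.png

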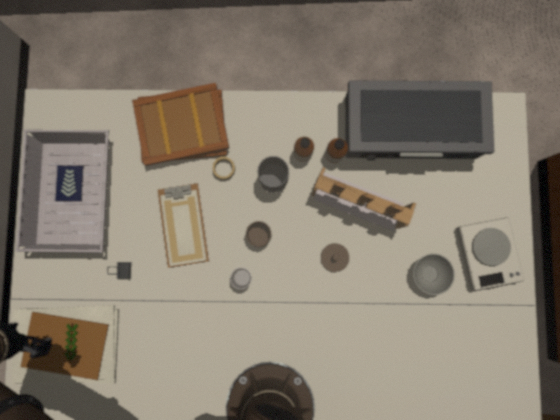

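The side view shows the pot at (252,211), jar (299,187), lid (281,270), clipboard (220,178) and the rack running from (318,210) to (365,285). The top view shows the same layout: pot (258,235), jar (273,177), lid (335,258), rack (363,198).

```bash
cat > h.py <<'E'
import numpy as np, cv2, pickle
from scipy.spatial.transform import Rotation as R
def P(s):
    c=np.array(s["cam_to_world"]); D=np.diag([1,-1,-1.])
    r=D@c[:3,:3].T
    return s["mtx"]@np.c_[r,-r@c[:3,3]]
def tri(S,a,b):
    h=cv2.triangulatePoints(P(S["side"]),P(S["top"]),np.array(a,float).reshape(2,1),np.array(b,float).reshape(2,1)).ravel()
    return h[:3]/h[3]
def plane(s,p,z):
    M=P(s); H=M[:,[0,1,3]].copy(); H[:,2]+=M[:,2]*z
    q=np.linalg.solve(H,[p[0],p[1],1]); return q[:2]/q[2]
def proj(s,X):
    X=np.atleast_2d(X); q=np.c_[X,np.ones(len(X))]@P(s).T; return q[:,:2]/q[:,2:]
E
python3 - <<'E'
from h import *
S=pickle.load(open("s0.pkl","rb"))
L=dict(pot=((253.9,219.1),(258.1,234.9)),lid=((280.8,268.8),(336,251.4)),jar=((297.1,201.7),(273.5,177.6)),s0=((228.9,168.7),(183,206.2)),s1=((201.7,187.9),(187.8,254.9)),rack=((339.5,254.8),(355.3,202.8)))
for k,(a,b) in L.items(): print(k,tri(S,a,b).round(3),plane(S["side"],a,0).round(3),plane(S["top"],b,0).round(3))
a=S["side"]["color"][180:300,300:390,::-1]; b=S["top"]["color"][160:235,305:420,::-1]
cv2.imwrite("pics/ca.png",cv2.resize(a,None,fx=5,fy=5,interpolation=cv2.INTER_CUBIC))
cv2.imwrite("pics/cb.png",cv2.resize(b,None,fx=6,fy=6,interpolation=cv2.INTER_CUBIC))
E
```

```text
pot [ 0.501  0.04  -0.016] [0.498 0.026] [0.497 0.041]
lid [ 0.444 -0.188  0.003] [ 0.436 -0.182] [ 0.45  -0.193]
jar [ 0.673 -0.002 -0.015] [ 0.66 -0.01] [ 0.672 -0.003]
s0 [0.577 0.268 0.018] [0.584 0.289] [0.582 0.27 ]
s1 [0.436 0.246 0.024] [0.448 0.269] [0.435 0.251]
rack [ 0.602 -0.256 -0.005] [ 0.605 -0.261] [ 0.597 -0.252]
```

View pics/ca.png

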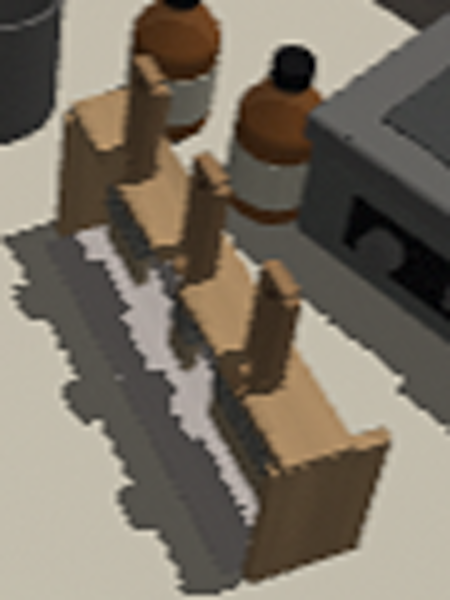

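View pics/cb.png

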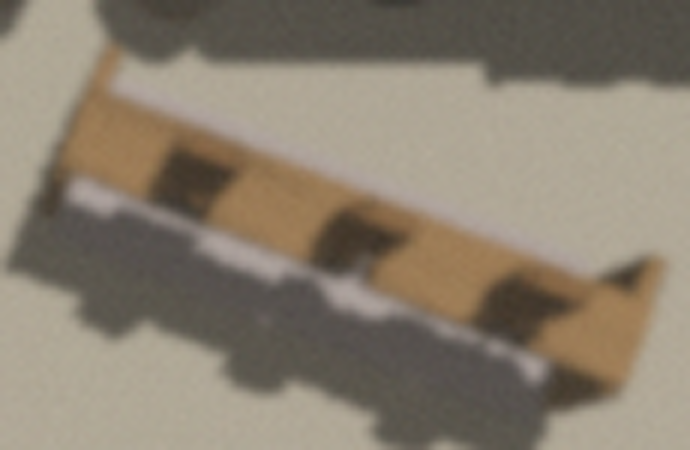

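The crops show the left slot's brush with medium-width hair (side crop 105–150), the middle one narrow and the right one wide, which matches the detections. The handle tops in the side crop are at (150,68), (212,170) and (283,280). So the right brush is the left one, in the y=+80 slot.

```bash
cat > fit.py <<'E'
from h import *
from scipy.optimize import minimize, least_squares
def cyl(parts):  # list of (r,z)
    t=np.linspace(0,2*np.pi,48,endpoint=False)
    return [np.c_[r*np.cos(t),r*np.sin(t),0*t+z] for r,z in parts]
def render(s,X,k=4):
    m=np.zeros((420*k,560*k),np.uint8)
    for part in X:
        p=proj(s,part); hull=cv2.convexHull(((p+.5)*k).astype(np.int32)); cv2.fillPoly(m,[hull],1)
    return m
def fitmask(s,mask,X,xy0,k=4,yaw0=None):
    M=cv2.resize(mask.astype(np.uint8),None,fx=k,fy=k,interpolation=cv2.INTER_NEAREST)
    def c(v):
        Rz=R.from_euler('z',v[2] if len(v)>2 else 0).as_matrix()
        Y=[x@Rz.T+[v[0],v[1],0] for x in X]; m=render(s,Y,k)
        return 1-(m&M).sum()/(m|M).sum()
    x0=list(xy0)+([] if yaw0 is None else [yaw0])
    simp=np.array([x0]+[[a+(.012 if j<2 else .08)*(i==j) for j,a in enumerate(x0)] for i in range(len(x0))])
    r=minimize(c,x0,method="Nelder-Mead",options=dict(xatol=2e-4,fatol=1e-4,initial_simplex=simp))
    return r.x,r.fun
POT=[np.vstack(cyl([(.038,0),(.038,.05)]))]
JAR=[np.vstack(cyl([(.045,0),(.045,.11)]))]
LID=[np.vstack(cyl([(.043,.004),(.043,.009)])),np.vstack(cyl([(.01,.009),(.01,.034)])),np.vstack(cyl([(.028,0),(.028,.004)]))]
BOARD=[np.array([[x,y,z] for x in(-.12,.12) for y in(-.0625,.0625) for z in(0,.004)]),
       np.array([[x,y,z] for x in(.08,.118) for y in(-.03,.03) for z in(0,.023)])]
E
python3 - <<'E'
from fit import *
from station import optics
S={n:optics.snapshot(n) for n in("side","top")}; pickle.dump(S,open("s1.pkl","wb"))
MS={}
for l,X,x0,y0 in(("pot",POT,(.5,.04),None),("jar",JAR,(.672,-.003),None),("lid",LID,(.444,-.188),None),("clipboard",BOARD,(.53,.26),.15)):
    for n in S:
        ms=optics.silhouettes(S[n],l)
        for d in ms[:3]:
            if d["conf"]<.3: continue
            v,f=fitmask(S[n],d["region"],X,x0,yaw0=y0)
            MS[l,n]=d["region"]
            print(l,n,round(d["conf"],2),d["region"].sum(),v.round(4),round(f,3))
pickle.dump(MS,open("ms.pkl","wb"))
side=np.array([[330,193.6],[342.4,214],[356.6,236]]);top=np.array([[339.2,186.5],[367.8,197.3],[396.5,207.8]])
A=np.array([[-.012,y,.197] for y in(.08,0,-.08)]);B=A+[-.005,0,0]
for w in((1,0),(0,1),(1,1)):
    def res(v):
        T=lambda X:X@R.from_euler('z',v[2]).as_matrix().T+[v[0],v[1],0]
        return np.r_[w[0]*(proj(S["side"],T(A))-side).ravel(),w[1]*(proj(S["top"],T(B))-top).ravel()]
    r=least_squares(res,[.6,-.25,-.3]);print("rack",r.x.round(4),r.fun.round(1))
E
```

```text
pot side 0.61 494 [0.4994 0.0417] 0.101
pot side 0.5 1755 [0.5  0.04] 1.0
pot side 0.47 253 [0.5  0.04] 1.0
pot top 0.94 517 [0.4969 0.0384] 0.076
jar side 0.89 1021 [ 0.6702 -0.0016] 0.04
jar top 0.97 891 [ 0.672  -0.0014] 0.076
lid side 0.64 571 [ 0.432  -0.1871] 0.049
lid side 0.62 255 [ 0.444 -0.188] 1.0
lid top 0.65 655 [ 0.4333 -0.1884] 0.039
clipboard side 0.84 1548 [0.523  0.2694 0.1585] 0.05
clipboard top 0.96 3338 [0.525  0.2682 0.1706] 0.025
clipboard top 0.37 433 [0.53 0.26 0.15] 1.0
rack [ 0.6007 -0.263  -0.3727] [-0.   0.3  0.2 -0.2 -0.1 -0.1  0.   0.   0.   0.   0.   0. ]
rack [ 0.6034 -0.2573 -0.3533] [-0.  -0.  -0.  -0.  -0.  -0.  -0.4 -0.1 -0.  -0.1  0.4  0.2]
rack [ 0.6028 -0.2597 -0.3637] [-0.6 -0.6 -0.2 -1.2 -0.3 -1.3  0.6 -0.1  0.8  0.1  1.2  0.7]
```

```bash
cat > ov.py <<'E'
from h import *
S=pickle.load(open("s1.pkl","rb"))
def ortho(s,x0,x1,y0,y1,z,mm=.0005):  # rows = +x up , cols=-y
    xs=np.arange(x1,x0,-mm); ys=np.arange(y1,y0,-mm)
    X,Y=np.meshgrid(xs,ys,indexing='ij'); p=proj(s,np.c_[X.ravel(),Y.ravel(),0*X.ravel()+z]).astype(np.float32).reshape(*X.shape,2)
    return cv2.remap(s["color"],p[...,0],p[...,1],cv2.INTER_CUBIC)
def wire(v):
    T=lambda X:np.array(X)@R.from_euler('z',v[2]).as_matrix().T+[v[0],v[1],0]
    L=[]
    L.append(T([[-.03,-.14,.117],[-.03,.14,.117],[.035,.14,.117],[.035,-.14,.117],[-.03,-.14,.117]]))
    L.append(T([[-.035,-.14,0],[-.035,.14,0],[.035,.14,0],[.035,-.14,0],[-.035,-.14,0]]))
    for y,w in((.08,.023),(0,.012),(-.08,.037)):
        for x in(-.017,-.007): L.append(T([[x,y-.016,.117],[x,y-.016,.197],[x,y+.016,.197],[x,y+.016,.117]]))
        L.append(T([[-.017,y-w,.08],[-.017,y-w,.025],[-.017,y+w,.025],[-.017,y+w,.08]]))
    return L
def draw(s,v,box,k):
    x0,x1,y0,y1=box
    im=cv2.resize(s["color"][y0:y1,x0:x1,::-1],None,fx=k,fy=k,interpolation=cv2.INTER_CUBIC).copy()
    for l in wire(v): cv2.polylines(im,[np.int32((proj(s,l)+.5-[x0,y0])*k*8)],False,(0,255,0),1,cv2.LINE_AA,3)
    return im
E
python3 - <<'E'
from ov import *
v=[.6028,-.2597,-.3637]
a=draw(S["side"],v,(300,390,180,300),4); b=draw(S["top"],v,(305,415,160,235),4)
h=max(a.shape[0],b.shape[0]); f=lambda i:cv2.copyMakeBorder(i,0,h-i.shape[0],0,0,cv2.BORDER_CONSTANT)
cv2.imwrite("pics/ov.png",np.hstack([f(a),f(b)]))
for n in S:
    o=ortho(S[n],.36,.68,.17,.37,.005).astype(int)
    m=((o.min(2)>0.62*o.max())&(o[...,0]-o[...,2]<45)).astype(np.uint8)
    N,lab,st,ce=cv2.connectedComponentsWithStats(cv2.morphologyEx(m,cv2.MORPH_OPEN,np.ones((5,5))))
    for i in range(1,N):
        if 3000<st[i,4]<60000:
            c=cv2.findContours((lab==i).astype(np.uint8),0,2)[0][0]; (cx,cy),wh,ang=cv2.minAreaRect(c)
            print(n,st[i,4],"centre",.68-cy*.0005,.37-cx*.0005,np.array(wh)*.5,ang)
E
```

```text
side 18017 centre 0.517569076538086 0.2672763900756836 [214.08869934 110.17816162] 80.4011001586914
side 29568 centre 0.5105561218261719 0.26610327148437496 [150.78761292  52.07738495] 80.3718490600586
top 21390 centre 0.5173008117675781 0.26815531921386715 [215.67984009 111.05115509] 80.21759033203125
top 30099 centre 0.5110847473144532 0.2671520233154297 [151.06506348  51.24914932] 80.23030090332031
```

View pics/ov.png

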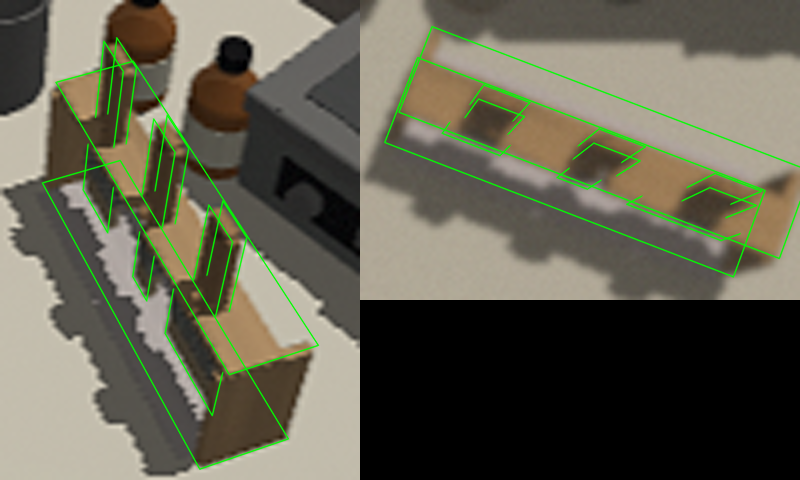

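The overlay agrees with the rack base corners in both views to about 1 px, and the strip comes out 150 × 51 mm, as it should. I'll grip across the 32 mm width, so the brush centres itself along y.

```bash
cat > plan.py <<'E'
# usage: plan.py x y z yaw_of_tool_y_deg [rows]  -> per-row shares from the present pose (turn first, shift in final tool axes)
import sys; from h import *
from station import manip
s=manip.get_state(); x,y,z,a=map(float,sys.argv[1:5])
R0=R.from_quat(s["ee_rot"]); yy=np.array([np.cos(np.radians(a)),np.sin(np.radians(a)),0]); zz=np.array([0,0,-1.])
R1=R.from_matrix(np.c_[np.cross(yy,zz),yy,zz]); rv=(R0.inv()*R1).as_rotvec()/np.pi
d=R1.inv().apply(np.array([x,y,z])-s["position"])/.25
n=int(sys.argv[5]) if len(sys.argv)>5 else int(np.ceil(max(np.abs(d).max()/.15,1)))
nt=int(np.ceil(np.linalg.norm(rv)/.036))
print("t",round(s["clock"],2),"pos",s["position"].round(4),"y-ang",np.degrees(np.arctan2(*R0.as_matrix()[1::-1,1])).round(2),"F",s["ft_force"].round(2),"w",round(s["grip_width"],3),"gf",round(s["grip_force"],1))
print("turn rows",nt,(rv/max(nt,1)).round(4)," shift rows",n,(d/n).round(4),"total",d.round(4))
E
python3 plan.py .6201 -.1806 .25 69.2
```

```text
t 2.2 pos [0.2381 0.5779 0.2313] y-ang 67.6 F [-0.03  0.19 -0.22] w 1.002 gf 0.0
turn rows 1 [ 0.      0.     -0.0089]  shift rows 17 [-0.1474 -0.1349 -0.0044] total [-2.5057 -2.2936 -0.0747]
```

Emit:
move_arm(
  series=[
    [0,0,-0.0747,0,0,-0.0089,0.3],
    [-0.147,-0.135,0,0,0,0,0.3],
    [-0.147,-0.135,0,0,0,0,0.3],
    [-0.147,-0.135,0,0,0,0,0.3],
    [-0.147,-0.135,0,0,0,0,0.3],
    [-0.147,-0.135,0,0,0,0,0.3],
    [-0.147,-0.135,0,0,0,0,0.3],
    [-0.147,-0.135,0,0,0,0,0.3],
    [-0.147,-0.135,0,0,0,0,0.3],
    [-0.147,-0.135,0,0,0,0,0.3],
  ],
)

```text
clock: 3.03
position: [0.4068, 0.2408, 0.2503]
ee_rot: [0.18, 0.984, 0.0, 0.0]
ft_force: [1.2, 0.5, -0.1]
grip_width: 0.7
grip_force: 0.0
```

Emit:
move_arm(
  series=[
    [-0.147,-0.135,0,0,0,0,0.3],
    [-0.147,-0.135,0,0,0,0,0.3],
    [-0.147,-0.135,0,0,0,0,0.3],
    [-0.147,-0.135,0,0,0,0,0.3],
    [-0.147,-0.135,0,0,0,0,0.3],
    [-0.147,-0.135,0,0,0,0,0.3],
    [-0.1,-0.1,0,0,0,0,0.3],
    [0,0,0,0,0,0,0.3],
  ],
)

```text
clock: 3.7
position: [0.5349, -0.0214, 0.2505]
ee_rot: [0.185, 0.983, -0.002, 0.001]
ft_force: [0.0, -0.9, -0.1]
grip_width: 0.702
grip_force: 0.0
```

```bash
python3 plan.py .6201 -.1806 .25 69.2; python3 - <<'E'
from ov import *
from station import optics
for n in("side","top"):
    s=optics.snapshot(n); S[n]=s
    print(proj(s,[.6201,-.1806,.25]))
v=[.6028,-.2597,-.3637]
b=cv2.resize(S["side"]["color"][130:250,290:400,::-1],None,fx=4,fy=4); c=cv2.resize(S["top"]["color"][130:230,290:380,::-1],None,fx=4,fy=4)
h=480; f=lambda i:cv2.copyMakeBorder(i,0,h-i.shape[0],0,0,cv2.BORDER_CONSTANT)
cv2.imwrite("pics/above.png",np.hstack([f(b),f(c)])[:, :800])
E
```

```text
t 3.7 pos [ 0.5349 -0.0214  0.2505] y-ang 68.67 F [ 0.03 -0.92 -0.09] w 0.702 gf 0.0
turn rows 1 [-0.0009  0.0011 -0.0029]  shift rows 4 [-0.1362 -0.1186  0.0005] total [-0.5449 -0.4744  0.0018]
[[331.09913156 179.13134085]]
[[343.24132871 181.09975068]]
```

View pics/above.png

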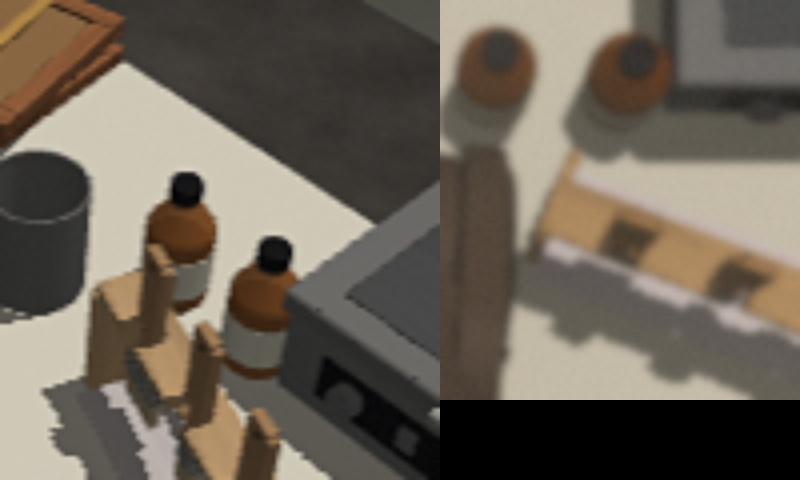

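The picture shows the arm stopped short (left edge of the top view), with the brush handle clear at (155,300) in the side crop. The 41.7 mm cap applies to the vector length, so I'll correct for that.

```bash
sed -i 's/np.abs(d).max()\/.15/np.linalg.norm(d)\/.15/' plan.py; python3 plan.py .6201 -.1806 .25 69.2
```

```text
t 3.8 pos [ 0.5332 -0.0148  0.2499] y-ang 69.0 F [-0.19  1.24 -0.33] w 0.703 gf 0.0
turn rows 1 [-0.0001  0.0001 -0.0011]  shift rows 5 [-1.121e-01 -9.930e-02 -1.000e-04] total [-5.605e-01 -4.965e-01 -3.000e-04]
```

Emit:
move_arm(
  series=[
    [-0.109,-0.095,0,-0.001,0.001,-0.003,0.3],
    [-0.109,-0.095,0,0,0,0,0.3],
    [-0.109,-0.095,0,0,0,0,0.3],
    [-0.109,-0.095,0,0,0,0,0.3],
    [-0.109,-0.095,0,0,0,0,0.3],
    [0,0,0,0,0,0,0.3],
    [0,0,0,0,0,0,0.3],
    [0,0,0,0,0,0,0.3],
  ],
)

```text
clock: 4.47
position: [0.6193, -0.1699, 0.249]
ee_rot: [0.175, 0.985, 0.002, -0.002]
ft_force: [0.8, 0.8, -1.0]
grip_width: 0.701
grip_force: 0.0
```

```bash
python3 plan.py .6201 -.1806 .149 69.2; python3 - <<'E'
from h import *
from station import optics,manip
S={}
for n in("side","top"):
    s=optics.snapshot(n); S[n]=s
    print(n,proj(s,manip.get_state()["position"]),proj(s,[.6201,-.1806,.197]))
b=cv2.resize(S["side"]["color"][130:250,290:390,::-1],None,fx=4,fy=4); c=cv2.resize(S["top"]["color"][130:230,290:390,::-1],None,fx=4,fy=4)
f=lambda i:cv2.copyMakeBorder(i,0,480-i.shape[0],0,0,cv2.BORDER_CONSTANT)
cv2.imwrite("pics/above2.png",np.hstack([f(b),f(c)]))
E
```

```text
t 4.47 pos [ 0.6193 -0.1699  0.249 ] y-ang 69.84 F [ 0.85  0.85 -0.96] w 0.701 gf 0.0
turn rows 1 [ 0.0013 -0.0013  0.0035]  shift rows 3 [-0.0061 -0.013   0.1333] total [-0.0182 -0.0389  0.3999]
side [[327.85744965 177.39649106]] [[329.40300288 192.97785231]]
top [[338.65944036 181.43810197]] [[340.42119152 184.55056058]]
```

View pics/above2.png

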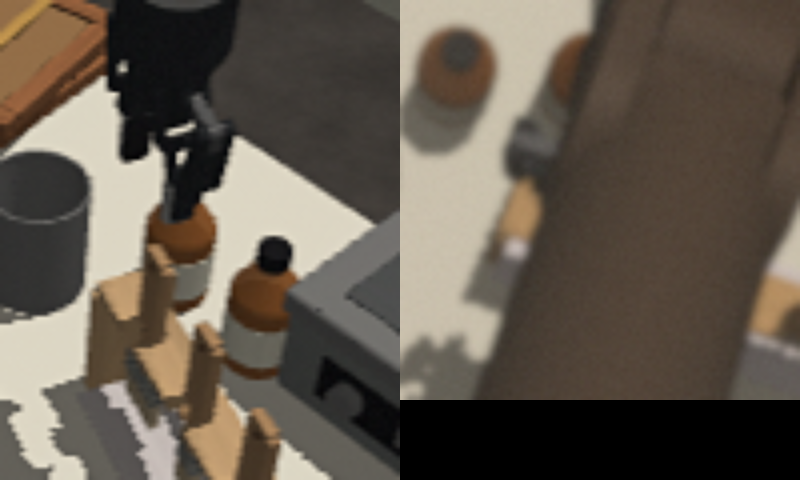

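Fingertips at (125,150) and (180,215) in the side crop straddle the handle, whose top is at (160,250). That matches the projection, so I'm going down.

Emit:
move_arm(
  series=[
    [-0.018,-0.039,0,0.001,-0.001,0.0035,0.3],
    [0,0,0.05,0,0,0,0.3],
    [0,0,0.1,0,0,0,0.3],
    [0,0,0.1,0,0,0,0.3],
    [0,0,0.1,0,0,0,0.3],
    [0,0,0.05,0,0,0,0.3],
    [0,0,0,0,0,0,0.3],
    [0,0,0,0,0,0,0.3],
    [0,0,0,0,0,0,0.3],
    [0,0,0,0,0,0,0.3],
  ],
)

```text
clock: 5.4
position: [0.6212, -0.1828, 0.1511]
ee_rot: [0.181, 0.983, -0.0, 0.001]
ft_force: [-0.6, 1.3, -0.4]
grip_width: 0.701
grip_force: 0.0
```

```bash
python3 plan.py .6201 -.1806 .149 69.2
```

```text
t 5.4 pos [ 0.6212 -0.1828  0.1511] y-ang 69.12 F [-0.65  1.26 -0.41] w 0.701 gf 0.0
turn rows 1 [ 0.0001  0.0009 -0.0005]  shift rows 1 [0.0072 0.0068 0.0085] total [0.0072 0.0068 0.0085]
```

Emit:
move_arm(
  series=[
    [0.007,0.007,0.008,0,0.001,0,0.3],
    [0,0,0,0,0,0,0.45],
    [0,0,0,0,0,0,0.6],
    [0,0,0,0,0,0,0.7],
    [0,0,0,0,0,0,0.8],
    [0,0,0,0,0,0,0.8],
    [0,0,0,0,0,0,0.8],
    [0,0,0,0,0,0,0.8],
  ],
  grip_force=50,
)

```text
clock: 6.07
position: [0.6194, -0.1801, 0.1477]
ee_rot: [0.181, 0.983, 0.0, -0.001]
ft_force: [-1.4, 1.8, 5.6]
grip_width: 0.368
grip_force: 49.3
```

```bash
python3 plan.py .6201 -.1806 .157 69.2
```

```text
t 6.07 pos [ 0.6194 -0.1801  0.1477] y-ang 69.13 F [-1.43  1.84  5.6 ] w 0.368 gf 49.3
turn rows 1 [ 0.0001 -0.0008 -0.0004]  shift rows 1 [-0.0033 -0.001  -0.037 ] total [-0.0033 -0.001  -0.037 ]
```

Emit:
move_arm(
  series=[
    [0,0,-0.016,0,0,0,0.8],
    [0,0,-0.018,0,0,0,0.8],
    [0,0,0,0,0,0,0.8],
    [0,0,0,0,0,0,0.8],
    [0,0,0,0,0,0,0.8],
  ],
)

```text
clock: 6.48
position: [0.6191, -0.1802, 0.1557]
ee_rot: [0.181, 0.983, 0.0, -0.002]
ft_force: [0.3, -0.7, -0.7]
grip_width: 0.369
grip_force: 49.4
```

```bash
python3 plan.py .6201 -.1806 .157 69.2
```

```text
t 6.48 pos [ 0.6191 -0.1802  0.1557] y-ang 69.11 F [ 0.31 -0.72 -0.7 ] w 0.369 gf 49.4
turn rows 1 [-0.     -0.001  -0.0005]  shift rows 1 [-0.0044  0.0001 -0.0052] total [-0.0044  0.0001 -0.0052]
```

Emit:
move_arm(
  series=[
    [0.03,0,0,0,0,0,0.8],
    [0.06,0,0,0,0,0,0.8],
    [0.07,0,0,0,0,0,0.8],
    [0.07,0,0,0,0,0,0.8],
    [0.06,0,0,0,0,0,0.8],
    [0.03,0,0,0,0,0,0.8],
    [0,0,0,0,0,0,0.8],
    [0,0,0,0,0,0,0.8],
    [0,0,0,0,0,0,0.8],
  ],
)

```text
clock: 7.23
position: [0.5453, -0.1519, 0.1562]
ee_rot: [0.181, 0.983, 0.0, -0.001]
ft_force: [-0.3, 0.3, -0.6]
grip_width: 0.368
grip_force: 49.4
```

```bash
python3 plan.py .498 .040 .195 99.7; python3 - <<'E'
from h import *
from station import optics,manip
S={}
st=manip.get_state(); p=st["position"]; Rt=R.from_quat(st["ee_rot"])
bx=lambda L:p+Rt.apply(L)
# brush axes: hair tip at tool z +.1227
W=[bx([[0,w,.1227-h] for w,h in((-.023,.053),(-.023,0),(.023,0),(.023,.053),(.007,.064),(.007,.092),(.016,.092),(.016,.172),(-.016,.172),(-.016,.092),(-.007,.092),(-.007,.064),(-.023,.053))])]
im=[]
for n,(x0,y0) in(("side",(280,150)),("top",(290,140))):
    s=optics.snapshot(n)
    i=cv2.resize(s["color"][y0:y0+120,x0:x0+100,::-1],None,fx=4,fy=4,interpolation=cv2.INTER_CUBIC)
    for l in W: cv2.polylines(i,[np.int32((proj(s,l)+.5-[x0,y0])*4)],False,(0,255,0),1)
    im.append(i); print(n,[(round(d["conf"],2),np.round(d["position"],1)) for d in optics.landmark_of(s,"brush_tip")],proj(s,bx([0,0,.1227])))
cv2.imwrite("pics/held.png",np.hstack(im))
E
```

```text
t 7.23 pos [ 0.5453 -0.1519  0.1562] y-ang 69.12 F [-0.28  0.32 -0.57] w 0.368 gf 49.4
turn rows 5 [ 0.     -0.0001 -0.034 ]  shift rows 6 [ 0.0095  0.1314 -0.0258] total [ 0.057   0.7886 -0.1551]
side [(0.46, array([300.6, 234.7]))] [[301.00862798 236.98709404]]
top [] [[323.39212099 218.70879148]]
```

View pics/held.png

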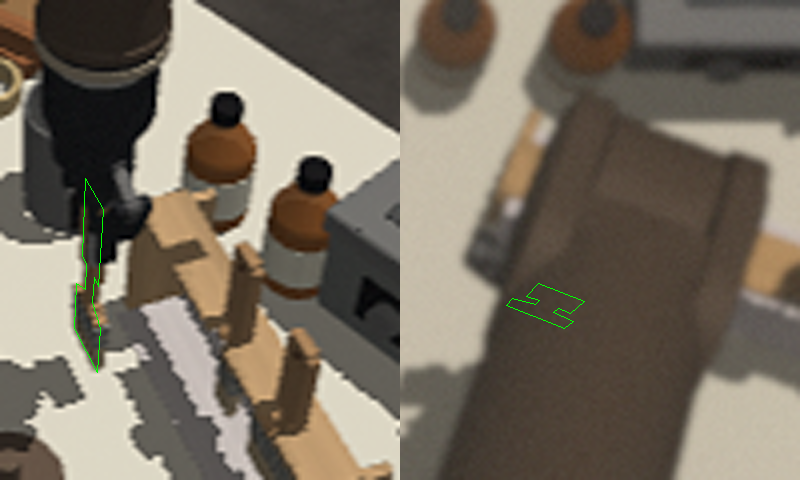

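The overlay of the 46 mm brush model lies on the held hair at (75–105, 290–370) in the side crop, and the other two brushes still hang. Next I go over the pot.

Emit:
move_arm(
  series=[
    [0,0,-0.02,0,0,-0.034,0.8],
    [0,0,-0.045,0,0,-0.034,0.8],
    [0,0,-0.045,0,0,-0.034,0.8],
    [0,0,-0.045,0,0,-0.034,0.8],
    [0,0,-0.035,0,0,-0.034,0.8],
    [0.004,0.06,0,0,0,0,0.8],
    [0.01,0.13,0,0,0,0,0.8],
    [0.01,0.14,0,0,0,0,0.8],
    [0.01,0.14,0,0,0,0,0.8],
    [0.01,0.14,0,0,0,0,0.8],
  ],
)

```text
clock: 8.27
position: [0.5077, -0.0022, 0.2038]
ee_rot: [-0.084, 0.996, 0.001, -0.001]
ft_force: [0.3, 1.3, -0.6]
grip_width: 0.364
grip_force: 49.6
```

Emit:
move_arm(
  series=[
    [0.01,0.12,0,0,0,0,0.8],
    [0.003,0.06,0,0,0,0,0.8],
    [0,0,0,0,0,0,0.8],
    [0,0,0,0,0,0,0.8],
    [0,0,0,0,0,0,0.8],
    [0,0,0,0,0,0,0.8],
  ],
)

```text
clock: 8.77
position: [0.4976, 0.039, 0.2039]
ee_rot: [-0.084, 0.996, 0.0, -0.001]
ft_force: [1.2, -0.8, -0.5]
grip_width: 0.364
grip_force: 49.6
```

```bash
python3 plan.py .498 .040 .1300 99.7
```

```text
t 8.77 pos [0.4976 0.039  0.2039] y-ang 99.59 F [ 1.23 -0.85 -0.49] w 0.364 gf 49.6
turn rows 1 [ 0.0003 -0.0008 -0.0006]  shift rows 2 [-0.0012  0.0018  0.1478] total [-0.0023  0.0036  0.2956]
```

Emit:
move_arm(
  series=[
    [0,0.004,0.04,0,0,0,0.8],
    [0,0,0.07,0,0,0,0.8],
    [0,0,0.08,0,0,0,0.8],
    [0,0,0.07,0,0,0,0.8],
    [0,0,0.035,0,0,0,0.8],
    [0,0,0,0,0,0,0.8],
    [0,0,0,0,0,0,0.8],
    [0,0,0,0,0,0,0.8],
    [0,0,0,0,0,0,0.8],
  ],
)

```text
clock: 9.52
position: [0.4975, 0.0416, 0.1311]
ee_rot: [-0.085, 0.996, 0.001, -0.001]
ft_force: [-0.1, 0.5, -0.1]
grip_width: 0.368
grip_force: 49.6
```

```bash
python3 plan.py .498 .040 .1300 99.7
```

```text
t 9.52 pos [0.4975 0.0416 0.1311] y-ang 99.7 F [-0.15  0.46 -0.13] w 0.368 gf 49.6
turn rows 1 [ 0.0005 -0.0003 -0.    ]  shift rows 1 [-0.0007 -0.0065  0.0043] total [-0.0007 -0.0065  0.0043]
```

Emit:
move_arm(
  series=[
    [0,-0.006,0.007,0,0,0,0.8],
    [0,0,0.007,0,0,0,0.8],
    [0,0,0,0,0,0,0.8],
    [0,0,0,0,0,0,0.8],
    [0,0,0,0,0,0,0.8],
  ],
)

```text
clock: 9.93
position: [0.4971, 0.0401, 0.1268]
ee_rot: [-0.085, 0.996, 0.001, -0.001]
ft_force: [0.9, -0.5, -0.3]
grip_width: 0.368
grip_force: 49.6
```

```bash
python3 plan.py .498 .040 .21 99.7
```

```text
t 9.93 pos [0.4971 0.0401 0.1268] y-ang 99.71 F [ 0.91 -0.45 -0.32] w 0.368 gf 49.6
turn rows 1 [ 0.0005 -0.0008  0.0001]  shift rows 3 [-0.0012 -0.0004 -0.111 ] total [-0.0035 -0.0011 -0.333 ]
```

Emit:
move_arm(
  series=[
    [0,0,-0.06,0,0,0,0.8],
    [0,0,-0.1,0,0,0,0.8],
    [0,0,-0.11,0,0,0,0.8],
    [0,0,-0.06,0,0,0,0.8],
    [-0.035,0.06,0,0,0,0,0.8],
    [-0.07,0.12,0,0,0,0,0.8],
    [-0.08,0.137,0,0,0,0,0.8],
    [-0.08,0.137,0,0,0,0,0.8],
    [-0.08,0.137,0,0,0,0,0.8],
    [-0.08,0.137,0,0,0,0,0.8],
  ],
)

```text
clock: 10.77
position: [0.5716, 0.2393, 0.2092]
ee_rot: [-0.085, 0.996, 0.001, -0.001]
ft_force: [1.1, -0.9, -0.4]
grip_width: 0.367
grip_force: 49.7
```

Emit:
move_arm(
  series=[
    [-0.06,0.1,0,0,0,0,0.8],
    [-0.03,0.056,0,0,0,0,0.8],
    [0,0,0,0,0,0,0.8],
    [0,0,0,0,0,0,0.8],
    [0,0,0,0,0,0,0.8],
    [0,0,0,0,0,0,0.8],
    [0,0,0,0,0,0,0.8],
  ],
)

```text
clock: 11.35
position: [0.587, 0.2781, 0.2095]
ee_rot: [-0.084, 0.996, 0.001, -0.001]
ft_force: [-0.3, 0.1, 0.5]
grip_width: 0.368
grip_force: 49.7
```

```bash
python3 plan.py .5867 .2796 .145 99.7
```

```text
t 11.35 pos [0.587  0.2781 0.2095] y-ang 99.61 F [-0.28  0.1   0.52] w 0.368 gf 49.7
turn rows 1 [ 0.0004 -0.0008 -0.0005]  shift rows 2 [1.00e-04 3.00e-03 1.29e-01] total [1.000e-04 5.900e-03 2.579e-01]
```

Emit:
move_arm(
  series=[
    [0,0.006,0.05,0,-0.001,0,0.8],
    [0,0,0.08,0,0,0,0.8],
    [0,0,0.08,0,0,0,0.8],
    [0,0,0.048,0,0,0,0.8],
    [0,0,0,0,0,0,0.8],
    [0,0,0,0,0,0,0.8],
    [0,0,0,0,0,0,0.8],
  ],
)

```text
clock: 11.93
position: [0.5873, 0.2812, 0.1459]
ee_rot: [-0.084, 0.996, 0.001, 0.001]
ft_force: [1.0, -0.9, -0.0]
grip_width: 0.368
grip_force: 49.7
```

```bash
python3 plan.py .5867 .2796 .1245 99.7; python3 - <<'E'
from h import *
from station import optics,manip
st=manip.get_state(); p=st["position"]; Rt=R.from_quat(st["ee_rot"])
bx=lambda L:p+Rt.apply(L)
W=[bx([[0,w,.1227-h] for w,h in((-.023,.053),(-.023,0),(.023,0),(.023,.053),(.007,.064),(.007,.092),(.016,.092))])]
u=np.array([.9857,.1685,0]);v=np.array([-.1685,.9857,0]);c=np.array([.5108,.2666,.005])
W.append(np.array([c+a*u+b*v for a,b in((-.075,-.025),(.075,-.025),(.075,.025),(-.075,.025),(-.075,-.025))]))
s=optics.snapshot("side");x0,y0=180,130
i=cv2.resize(s["color"][y0:y0+75,x0:x0+100,::-1],None,fx=8,fy=8,interpolation=cv2.INTER_CUBIC)
for l in W: cv2.polylines(i,[np.int32((proj(s,l)+.5-[x0,y0])*8)],False,(0,255,0),1)
cv2.imwrite("pics/start.png",i)
ps=[]
for k in range(6): optics.snapshot("top"); ps.append(manip.get_state()["position"])
print(np.mean(ps,0).round(4),np.std(ps,0).round(4))
E
```

```text
t 11.93 pos [0.5873 0.2812 0.1459] y-ang 99.69 F [ 0.98 -0.94 -0.  ] w 0.368 gf 49.7
turn rows 1 [ 0.0007  0.0006 -0.0001]  shift rows 1 [ 0.0035 -0.0057  0.0856] total [ 0.0035 -0.0057  0.0856]
[0.5871 0.2814 0.1456] [0.0002 0.     0.0003]
```

View pics/start.png

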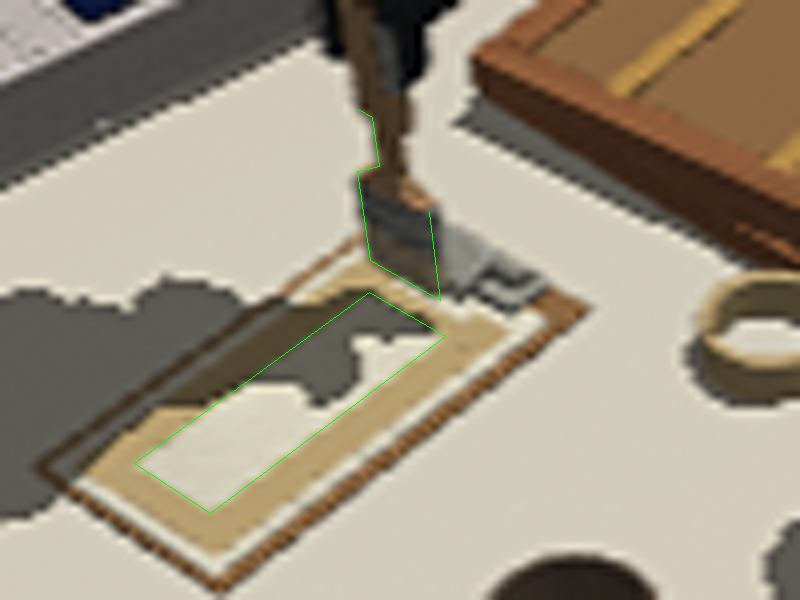

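The overlaid model matches the hair (370–440, 180–300), and the strip outline matches the bare paper. I'm lowering to light contact.

Emit:
move_arm(
  series=[
    [0.003,-0.007,0.03,0,0,0,0.8],
    [0,0,0.03,0,0,0,0.8],
    [0,0,0.017,0,0,0,0.8],
    [0,0,0.0,0,0,0,0.8],
    [0,0,0.01,0,0,0,0.8],
    [0,0,0,0,0,0,0.8],
    [0,0,0,0,0,0,0.8],
    [0,0,0,0,0,0,0.8],
  ],
)

```text
clock: 12.95
position: [0.5862, 0.2793, 0.1231]
ee_rot: [-0.085, 0.996, 0.001, 0.0]
ft_force: [-0.3, 0.7, 0.6]
grip_width: 0.369
grip_force: 49.8
```

```bash
python3 plan.py .4339 .2535 .1237 99.7 16; python3 - <<'E'
from station import optics,manip; import numpy as np
ps=[]
for k in range(6): optics.snapshot("top"); s=manip.get_state(); ps.append(np.r_[s["position"],s["ft_force"]])
print(np.mean(ps,0).round(4),np.std(ps,0).round(4))
E
```

```text
t 12.95 pos [0.5862 0.2793 0.1231] y-ang 99.71 F [-0.31  0.72  0.6 ] w 0.369 gf 49.8
turn rows 1 [0.0005 0.0002 0.0001]  shift rows 16 [ 0.0386  0.0001 -0.0001] total [ 0.6181  0.0008 -0.0023]
[ 0.5862  0.2794  0.1231 -0.4295 -0.4065  0.4853] [0.     0.     0.     0.5313 0.5449 0.572 ]
```

Emit:
move_arm(
  series=[
    [0.025,0,0,0,0,0,0.8],
    [0.035,0,0,0,0,0,0.8],
    [0.04,0,0,0,0,0,0.8],
    [0.04,0,0,0,0,0,0.8],
    [0.04,0,0,0,0,0,0.8],
    [0.04,0,0,0,0,0,0.8],
    [0.04,0,0,0,0,0,0.8],
    [0.04,0,0,0,0,0,0.8],
    [0.04,0,0,0,0,0,0.8],
    [0.04,0,0,0,0,0,0.8],
  ],
)

```text
clock: 14.08
position: [0.4915, 0.2632, 0.1229]
ee_rot: [-0.085, 0.996, 0.001, 0.0]
ft_force: [-0.0, 0.0, 0.3]
grip_width: 0.366
grip_force: 49.8
```

```bash
python3 plan.py .4339 .2535 .1232 99.7 6
```

```text
t 14.08 pos [0.4915 0.2632 0.1229] y-ang 99.72 F [-0.03  0.02  0.3 ] w 0.366 gf 49.8
turn rows 1 [0.0005 0.0002 0.0001]  shift rows 6 [ 0.0389  0.0001 -0.0002] total [ 0.2337  0.0007 -0.0011]
```

Emit:
move_arm(
  series=[
    [0.04,0,0,0,0,0,0.8],
    [0.04,0,0,0,0,0,0.8],
    [0.04,0,0,0,0,0,0.8],
    [0.04,0,0,0,0,0,0.8],
    [0.04,0,0,0,0,0,0.8],
    [0.036,0,0,0,0,0,0.8],
    [0,0,0,0,0,0,0.8],
    [0,0,0,0,0,0,0.8],
  ],
)

```text
clock: 14.75
position: [0.4337, 0.2533, 0.1229]
ee_rot: [-0.085, 0.996, 0.001, -0.0]
ft_force: [0.1, 0.2, 0.7]
grip_width: 0.364
grip_force: 49.8
```

```bash
python3 plan.py .4339 .2535 .1232 99.7 6
```

```text
t 14.75 pos [0.4337 0.2533 0.1229] y-ang 99.75 F [0.11 0.16 0.72] w 0.364 gf 49.8
turn rows 1 [ 0.0005 -0.      0.0003]  shift rows 6 [-0.0001  0.0001 -0.0002] total [-0.0008  0.0006 -0.0013]
```

Emit:
move_arm(
  series=[
    [0,0,-0.05,0,0,0,0.8],
    [0,0,-0.12,0,0,0,0.8],
    [0,0,-0.14,0,0,0,0.8],
    [0,0,-0.14,0,0,0,0.8],
    [0,0,-0.1,0,0,0,0.8],
    [-0.04,-0.061,0,0,0,0,0.8],
    [-0.08,-0.122,0,0,0,0,0.8],
    [-0.084,-0.128,0,0,0,0,0.8],
    [-0.084,-0.128,0,0,0,0,0.8],
    [-0.084,-0.128,0,0,0,0,0.8],
  ],
)

```text
clock: 15.58
position: [0.5513, 0.1276, 0.2602]
ee_rot: [-0.085, 0.996, 0.001, 0.0]
ft_force: [0.4, 1.4, -0.3]
grip_width: 0.366
grip_force: 49.7
```

Emit:
move_arm(
  series=[
    [-0.084,-0.128,0,0,0,0,0.8],
    [-0.084,-0.128,0,0,0,0,0.8],
    [-0.084,-0.128,0,0,0,0,0.8],
    [-0.08,-0.122,0,0,0,0,0.8],
    [-0.06,-0.092,0,0,0,0,0.8],
    [0,0,0,0,0,0,0.8],
    [0,0,0,0,0,0,0.8],
    [0,0,0,0,0,0,0.8],
    [0,0,0,0,0,0,0.8],
  ],
)

```text
clock: 16.33
position: [0.6714, -0.0004, 0.2597]
ee_rot: [-0.085, 0.996, 0.001, -0.0]
ft_force: [0.2, 1.0, -1.3]
grip_width: 0.369
grip_force: 49.7
```

```bash
python3 plan.py .671 -.0015 .1275 99.7
```

```text
t 16.33 pos [ 6.714e-01 -4.000e-04  2.597e-01] y-ang 99.81 F [ 0.16  0.97 -1.27] w 0.369 gf 49.7
turn rows 1 [0.0008 0.     0.0006]  shift rows 4 [ 0.0006 -0.0011  0.1322] total [ 0.0023 -0.0042  0.529 ]
```

Emit:
move_arm(
  series=[
    [0.002,-0.004,0.03,0,0,0,0.8],
    [0,0,0.08,0,0,0,0.8],
    [0,0,0.09,0,0,0,0.8],
    [0,0,0.09,0,0,0,0.8],
    [0,0,0.09,0,0,0,0.8],
    [0,0,0.07,0,0,0,0.8],
    [0,0,0.05,0,0,0,0.8],
    [0,0,0.03,0,0,0,0.8],
    [0,0,0,0,0,0,0.8],
    [0,0,0,0,0,0,0.8],
  ],
)

```text
clock: 17.17
position: [0.6717, -0.0023, 0.1279]
ee_rot: [-0.085, 0.996, 0.001, 0.0]
ft_force: [0.3, -0.5, -1.2]
grip_width: 0.366
grip_force: 49.9
```

```bash
python3 plan.py .671 -.0015 .1265 99.7
```

```text
t 17.17 pos [ 0.6717 -0.0023  0.1279] y-ang 99.74 F [ 0.25 -0.54 -1.21] w 0.366 gf 49.9
turn rows 1 [0.0005 0.0003 0.0002]  shift rows 1 [0.0021 0.0036 0.0058] total [0.0021 0.0036 0.0058]
```

Emit:
move_arm(
  series=[
    [0,0,0.008,0,0,0,0.8],
    [0,0,0,0,0,0,0.8],
    [0,0,0,0,0,0,0.6],
    [0,0,0,0,0,0,0.5],
    [0,0,0,0,0,0,0.4],
    [0,0,0,0,0,0,0.25],
    [0,0,0,0,0,0,0.2],
    [0,0,0,0,0,0,0.2],
    [0,0,0,0,0,0,0.2],
    [0,0,0,0,0,0,0.2],
  ],
)

```text
clock: 18.0
position: [0.6714, -0.0025, 0.1254]
ee_rot: [-0.085, 0.996, 0.001, 0.0]
ft_force: [0.3, -0.1, -1.2]
grip_width: 0.796
grip_force: 0.0
```

```bash
python3 plan.py .671 -.0015 .1265 99.7; python3 - <<'E'
from station import optics; import cv2
s=optics.snapshot("side"); x0,y0=240,110
cv2.imwrite("pics/jar.png",cv2.resize(s["color"][y0:y0+120,x0:x0+120,::-1],None,fx=5,fy=5))
E
```

```text
t 18.0 pos [ 0.6714 -0.0025  0.1254] y-ang 99.72 F [ 0.29 -0.09 -1.15] w 0.796 gf 0.0
turn rows 1 [0.0005 0.0001 0.0001]  shift rows 1 [ 0.001   0.0044 -0.0043] total [ 0.001   0.0044 -0.0043]
```

View pics/jar.png

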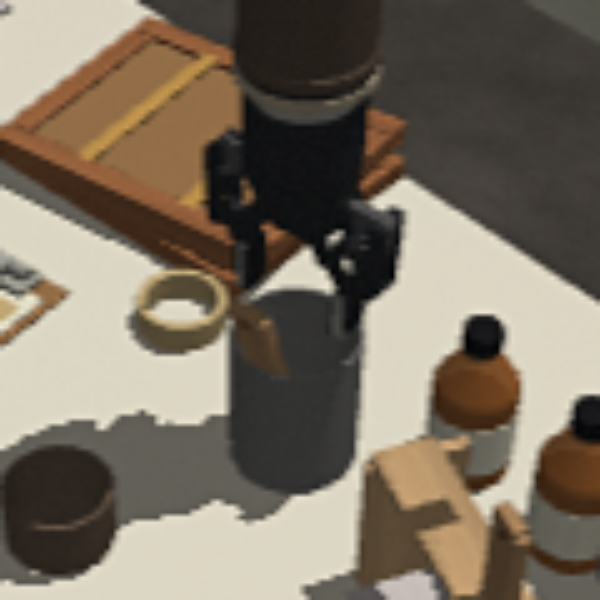

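The brush leans inside the jar with its handle at (260,335), clear of the open fingers, and the jar is still upright. I'm retreating and going to the lid.

Emit:
move_arm(
  series=[
    [0,0,-0.04,0,0,0,0.2],
    [0,0,-0.1,0,0,0,0.2],
    [0,0,-0.14,0,0,0,0.2],
    [0,0,-0.14,0,0,0,0.2],
    [0,0,-0.12,0,0,0,0.2],
    [0.06,-0.032,0,0,0,0,0.35],
    [0.118,-0.063,0,0,0,0,0.35],
    [0.118,-0.063,0,0,0,0,0.35],
    [0.118,-0.063,0,0,0,0,0.35],
    [0.118,-0.063,0,0,0,0,0.35],
  ],
)

```text
clock: 18.88
position: [0.551, -0.0961, 0.2611]
ee_rot: [-0.085, 0.996, 0.001, 0.001]
ft_force: [0.4, 0.2, 0.2]
grip_width: 0.648
grip_force: 0.0
```

Emit:
move_arm(
  series=[
    [0.118,-0.063,0,0,0,0,0.35],
    [0.118,-0.063,0,0,0,0,0.35],
    [0.118,-0.063,0,0,0,0,0.35],
    [0.118,-0.063,0,0,0,0,0.35],
    [0.06,-0.032,0,0,0,0,0.35],
    [0,0,0,0,0,0,0.35],
    [0,0,0,0,0,0,0.35],
    [0,0,0,0,0,0,0.35],
    [0,0,0,0,0,0,0.35],
  ],
)

```text
clock: 19.63
position: [0.4342, -0.1868, 0.2604]
ee_rot: [-0.086, 0.996, 0.001, 0.0]
ft_force: [-0.4, -0.6, 0.3]
grip_width: 0.652
grip_force: 0.0
```

```bash
python3 plan.py .4327 -.1878 .06 99.7; python3 - <<'E'
from fit import *
from station import optics
for n in("side","top"):
    s=optics.snapshot(n)
    for l,X,x0 in(("lid",LID,(.4327,-.1878)),("pot",POT,(.498,.04)),("jar",JAR,(.671,-.0015))):
        for d in optics.silhouettes(s,l)[:2]:
            v,f=fitmask(s,d["region"],X,x0)
            if f<.5: print(n,l,v.round(4),round(f,3))
E
```

```text
t 19.63 pos [ 0.4342 -0.1868  0.2604] y-ang 99.81 F [-0.38 -0.62  0.27] w 0.652 gf 0.0
turn rows 1 [0.0005 0.0003 0.0006]  shift rows 6 [ 0.0011 -0.0005  0.1336] total [ 0.0067 -0.003   0.8014]
side lid [ 0.4332 -0.1884] 0.067
side pot [0.4979 0.0414] 0.094
top pot [0.4988 0.0379] 0.041
top jar [ 0.6699 -0.0044] 0.263
```

Emit:
move_arm(
  series=[
    [0.006,-0.003,0.07,0,0,0,0.35],
    [0,0,0.14,0,0,0,0.35],
    [0,0,0.14,0,0,0,0.35],
    [0,0,0.14,0,0,0,0.35],
    [0,0,0.14,0,0,0,0.35],
    [0,0,0.1,0,0,0,0.35],
    [0,0,0.07,0,0,0,0.35],
    [0,0,0,0,0,0,0.35],
    [0,0,0,0,0,0,0.35],
    [0,0,0,0,0,0,0.35],
  ],
)

```text
clock: 20.87
position: [0.4326, -0.1886, 0.0611]
ee_rot: [-0.085, 0.996, 0.001, 0.001]
ft_force: [0.6, 0.5, -0.6]
grip_width: 0.649
grip_force: 0.0
```

```bash
python3 plan.py .4329 -.1880 .0135 99.7
```

```text
t 20.87 pos [ 0.4326 -0.1886  0.0611] y-ang 99.71 F [ 0.56  0.48 -0.55] w 0.649 gf 0.0
turn rows 1 [0.0003 0.0005 0.    ]  shift rows 2 [-0.0008  0.0011  0.0951] total [-0.0017  0.0022  0.1902]
```

Emit:
move_arm(
  series=[
    [-0.001,0.002,0.05,0,0,0,0.35],
    [0,0,0.07,0,0,0,0.35],
    [0,0,0.05,0,0,0,0.35],
    [0,0,0.02,0,0,0,0.35],
    [0,0,0,0,0,0,0.35],
    [0,0,0,0,0,0,0.35],
    [0,0,0,0,0,0,0.5],
  ],
)

```text
clock: 21.45
position: [0.4329, -0.188, 0.0137]
ee_rot: [-0.085, 0.996, 0.001, 0.001]
ft_force: [0.0, -0.3, -0.1]
grip_width: 0.526
grip_force: 0.0
```

Emit:
move_arm(
  series=[
    [0,0,0,0,0,0,0.6],
    [0,0,0,0,0,0,0.7],
    [0,0,0,0,0,0,0.8],
    [0,0,0,0,0,0,0.9],
    [0,0,0,0,0,0,0.9],
    [0,0,0,0,0,0,0.9],
    [0,0,0,0,0,0,0.9],
  ],
  grip_force=40,
)

```text
clock: 22.03
position: [0.4324, -0.1877, 0.0133]
ee_rot: [-0.085, 0.996, 0.001, 0.001]
ft_force: [-0.8, -0.5, 8.3]
grip_width: 0.216
grip_force: 38.8
```

```bash
python3 plan.py .4329 -.1880 .10 99.7
```

```text
t 22.03 pos [ 0.4324 -0.1877  0.0133] y-ang 99.72 F [-0.83 -0.53  8.25] w 0.216 gf 38.8
turn rows 1 [0.0005 0.0004 0.0001]  shift rows 3 [-0.0005 -0.0005 -0.1157] total [-0.0016 -0.0015 -0.347 ]
```

Emit:
move_arm(
  series=[
    [0,0,-0.03,0,0,0,0.9],
    [0,0,-0.08,0,0,0,0.9],
    [0,0,-0.12,0,0,0,0.9],
    [0,0,-0.12,0,0,0,0.9],
    [0,0,-0.1,0,0,0,0.9],
    [-0.027,0.055,0,0,0,0,0.9],
    [-0.055,0.114,0,0,0,0,0.9],
    [-0.06,0.124,0,0,0,0,0.9],
    [-0.06,0.124,0,0,0,0,0.9],
    [-0.06,0.124,0,0,0,0,0.9],
  ],
)

```text
clock: 22.87
position: [0.4738, -0.0422, 0.126]
ee_rot: [-0.084, 0.996, 0.001, 0.0]
ft_force: [1.1, -0.9, -0.6]
grip_width: 0.214
grip_force: 39.2
```

Emit:
move_arm(
  series=[
    [-0.06,0.124,0,0,0,0,0.9],
    [-0.055,0.114,0,0,0,0,0.9],
    [-0.036,0.073,0,0,0,0,0.9],
    [0,0,0,0,0,0,0.9],
    [0,0,0,0,0,0,0.9],
    [0,0,0,0,0,0,0.9],
    [0,0,0,0,0,0,0.9],
  ],
)

```text
clock: 23.45
position: [0.4975, 0.0381, 0.1257]
ee_rot: [-0.084, 0.996, 0.001, 0.0]
ft_force: [-0.2, -0.2, -0.5]
grip_width: 0.219
grip_force: 39.2
```

```bash
python3 plan.py .4983 .0397 .075 99.7; python3 - <<'E'
from fit import *
from station import optics,manip
for n in("side","top"):
    s=optics.snapshot(n); z=manip.get_state()["position"][2]-.0133
    for l,X,x0 in(("lid",[p+[0,0,z] for p in LID[:1]],(.4983,.0397)),("pot",POT,(.4983,.0397))):
        for d in optics.silhouettes(s,l)[:2]:
            v,f=fitmask(s,d["region"],X,x0)
            print(n,l,d["conf"],d["region"].sum(),v.round(4),round(f,3))
E
```

```text
t 23.45 pos [0.4975 0.0381 0.1257] y-ang 99.6 F [-0.25 -0.22 -0.49] w 0.219 gf 39.2
turn rows 1 [ 0.0004  0.     -0.0005]  shift rows 2 [-0.0022  0.003   0.1013] total [-0.0044  0.0059  0.2026]
side lid 0.88 344 [0.4971 0.0368] 0.261
side pot 0.7 479 [0.4981 0.0413] 0.141
```

Emit:
move_arm(
  series=[
    [-0.004,0.006,0.03,0,0,0,0.9],
    [0,0,0.07,0,0,0,0.9],
    [0,0,0.07,0,0,0,0.9],
    [0,0,0.03,0,0,0,0.9],
    [0,0,0,0,0,0,0.9],
    [0,0,0,0,0,0,0.9],
    [0,0,0,0,0,0,0.9],
    [0,0,0,0,0,0,0.9],
  ],
)

```text
clock: 24.42
position: [0.4992, 0.0413, 0.0763]
ee_rot: [-0.085, 0.996, 0.001, 0.001]
ft_force: [-0.1, -0.3, -1.3]
grip_width: 0.218
grip_force: 39.2
```

```bash
python3 plan.py .4983 .0397 .0595 99.7
```

```text
t 24.42 pos [0.4992 0.0413 0.0763] y-ang 99.71 F [-0.05 -0.25 -1.34] w 0.218 gf 39.2
turn rows 1 [0.0005 0.0006 0.0001]  shift rows 1 [ 0.0047 -0.0057  0.067 ] total [ 0.0047 -0.0057  0.067 ]
```

Emit:
move_arm(
  series=[
    [0.003,-0.005,0.02,0,0,0,0.9],
    [0,0,0.02,0,0,0,0.9],
    [0,0,0.015,0,0,0,0.9],
    [0,0,0.01,0,0,0,0.9],
    [0,0,0,0,0,0,0.9],
    [0,0,0,0,0,0,0.9],
    [0,0,0,0,0,0,0.9],
  ],
)

```text
clock: 25.0
position: [0.4978, 0.0399, 0.0594]
ee_rot: [-0.085, 0.996, 0.001, -0.0]
ft_force: [-2.5, 0.2, 6.2]
grip_width: 0.22
grip_force: 40.0
```

```bash
python3 plan.py .4983 .0397 .0593 99.7
```

```text
t 25.0 pos [0.4978 0.0399 0.0594] y-ang 99.71 F [-2.52  0.21  6.17] w 0.22 gf 40.0
turn rows 1 [0.0006 0.     0.0001]  shift rows 1 [-0.0018 -0.001   0.0002] total [-0.0018 -0.001   0.0002]
```

Emit:
move_arm(
  series=[
    [0,0,0,0,0,0,0.75],
    [0,0,0,0,0,0,0.65],
    [0,0,0,0,0,0,0.55],
    [0,0,0,0,0,0,0.45],
    [0,0,0,0,0,0,0.4],
    [0,0,0,0,0,0,0.4],
    [0,0,-0.04,0,0,0,0.4],
    [0,0,-0.1,0,0,0,0.4],
    [0,0,-0.14,0,0,0,0.4],
    [0,0,-0.14,0,0,0,0.4],
  ],
)

```text
clock: 25.83
position: [0.4972, 0.0394, 0.1656]
ee_rot: [-0.085, 0.996, 0.001, -0.001]
ft_force: [1.0, 0.7, 0.3]
grip_width: 0.597
grip_force: 0.0
```

Emit:
move_arm(
  series=[
    [0,0,-0.14,0,0,0,0.4],
    [0,0,-0.14,0,0,0,0.4],
    [0,0.15,0,0,0,0,0.4],
    [0,0.15,0,0,0,0,0.4],
    [0,0.15,0,0,0,0,0.4],
    [0,0.15,0,0,0,0,0.4],
    [0,0.15,0,0,0,0,0.4],
    [0,0.15,0,0,0,0,0.4],
    [0,0.15,0,0,0,0,0.4],
    [0,0,0,0,0,0,0.4],
  ],
)

```text
clock: 26.67
position: [0.4506, 0.3068, 0.2352]
ee_rot: [-0.089, 0.996, 0.003, -0.0]
ft_force: [0.8, -0.5, 0.5]
grip_width: 0.599
grip_force: 0.0
```

```bash
python3 plan.py .4983 .0397 .25 99.7; python3 - <<'E'
from fit import *
from station import optics
X=[p+[0,0,.046] for p in LID[:2]]
for n in("side","top"):
    s=optics.snapshot(n)
    for l,M,x0 in(("lid",X,(.498,.04)),("pot",POT,(.498,.04)),("jar",JAR,(.671,-.002))):
        for d in optics.silhouettes(s,l)[:2]:
            v,f=fitmask(s,d["region"],M,x0); print(n,l,round(d["conf"],2),d["region"].sum(),v.round(4),round(f,3))
    for l in("brush","brush_narrow","brush_wide"): print(n,l,[(round(d["conf"],2),np.round(d["position"])) for d in optics.search_frame(s,l)[:3]])
E
```

```text
t 26.67 pos [0.4506 0.3068 0.2352] y-ang 100.27 F [ 0.77 -0.48  0.46] w 0.599 gf 0.0
turn rows 1 [0.0018 0.0001 0.0032]  shift rows 8 [-0.001  -0.1357 -0.0074] total [-0.0079 -1.0853 -0.0591]
side lid 0.6 422 [0.4974 0.0403] 0.049
side pot 0.62 175 [0.4967 0.0396] 0.681
side jar 0.62 892 [ 0.6704 -0.0013] 0.132
side brush [(0.66, array([293., 178.]))]
side brush_narrow [(0.7, array([338., 226.]))]
side brush_wide [(0.78, array([349., 253.]))]
top lid 0.72 712 [0.4981 0.0393] 0.047
top jar 0.91 768 [ 0.6712 -0.0044] 0.207
top brush [(0.43, array([270., 181.]))]
top brush_narrow [(0.49, array([365., 196.]))]
top brush_wide [(0.46, array([394., 210.]))]
```

```bash
python3 -c "
from station import workorder; print(workorder.close_job())"
```

```text
the job is handed in; nothing more can be done
None
```

I handed the job in at about 27 s of robot time: the 46 mm brush was dipped, the strip coated in one light stroke, the brush left standing in the rinse jar and the lid seated on the pot; the hand-in gave no verdict.

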